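# Set the porch-light timer to its green stud

## Task

Using a fingertip, push the pointer of the porch-light timer clockwise, click by click, until it has clicked into place at the green stud, without going past it. Then press the blue button beside the dial all the way down and let it come up again. Only touch and push, gently: do not pinch or force the pointer, and leave everything else on the sill where it is.

Things in the scene. Friction and masses are not known exactly. Their poses are not given: they have to be found in the camera images.
- timer: white plastic porch-light timer, screwed to the sill: a box 215 (x) x 180 (y) x 50 mm high. Origin on the sill under the dial's axis, z up; the box runs from x = -130 to +85 mm, y = -90 to +90 mm. A round grey face, radius 78 mm, lies on it about the dial's axis, its surface 53 mm above the sill
- axis (a point): the dial's axis at the surface of the grey face; its axes are parallel to the timer's
- dial (a joint): black selector's angle about the vertical through axis, 0 to 3.665 rad, growing clockwise from above; starts between 0 and 1.2. Eight click positions 0.5236 (30 deg) apart from 0 on, ticked white. The pointer lies at 105 deg minus this value, counterclockwise from the timer's x axis. Past halfway between two positions it snaps into the next and stays. Turning takes up to 0.1 N m
- pointer_end (a point): outer end of the black pointer with a yellow stripe on its top: a bar 12 mm wide that reaches from the axis to this point 54 mm out, from 2 to 24 mm above the face (this point is 13 mm above it). Around the axis is a round hub of radius 19 mm, 25 mm high
- pointer_aim (a point): the point 68 mm out from the axis in the pointer's direction, on the circle of the studs (14 mm beyond the pointer's end); it turns with the pointer
- green_stud: flat bright green stud, 19 mm across, 3 mm high, fixed on the face 68 mm from the axis; origin at the centre of its underside. It sits at one of the click positions 3, 4, 5 or 6 (joint values 1.571, 2.094, 2.618 or 3.142), three white studs at the others
- place3 (a point): stud place at click position 3 (dial 1.571), on the face, 68 mm from the axis
- place4 (a point): stud place at click position 4 (dial 2.094)
- place5 (a point): stud place at click position 5 (dial 2.618)
- place6 (a point): stud place at click position 6 (dial 3.142)
- set_button (a joint): travel of the round blue push button: 0 up, 0.006 m fully down; sprung, 5 N holds it fully down, comes up by itself
- set_button_top (a point): centre of the top of the blue button, 26 mm across, standing 68 to 72 mm above the sill in a grey collar 42 mm across and 62 mm high; 100 mm from the dial's axis along the timer's -x
- mug: blue enamel mug of pens, 80 mm across, 85 mm high (pens to 145 mm), loose, to the left; origin under its centre. Leave alone
- spring_clip: grey spring clip, 55 x 22 x 25 mm, loose, beyond the timer; origin under its centre. Leave alone
- glasses_case: black hard glasses case, 160 x 62 x 42 mm, loose, right of the timer; origin under its centre. Leave alone
- phone_stand: orange phone stand, 85 x 75 mm, 100 mm high, loose, left of the timer; origin under its centre. Leave alone
- key_ring: steel key ring with a brass key, 45 mm long, loose round an upright wooden peg 90 mm high on a round foot, to the right; origin on the ring's axis. Leave alone

How it is judged (in metres and radians):
On the way, in this order (a step that is already met when the one before it is completed fails the run):
1. the pointer has clicked into place at the green stud and is still (horizontal distance between pointer_aim and green_stud below 0.008 m and velocity of joint dial between -0.3 and 0.3 rad/s), for 0.2 s.
2. the blue button is pressed all the way down (value of joint set_button above 0.005 m), for 0.05 s.
3. the blue button has come up again (value of joint set_button below 0.001 m), for 0.1 s.
At the end, for the whole second after the job is handed in: The pointer rests at the green stud (its aim point within 8 mm of the stud's centre, about 7 deg; the clicks are 30 deg apart), the blue button is up (within 1 mm), and mug, clip, glasses case, phone stand and key ring are within 20 mm of where they stood (horizontal distance between pointer_aim and green_stud below 0.008 m and velocity of joint dial between -0.1 and 0.1 rad/s and value of joint set_button below 0.001 m and distance of each of mug, spring_clip, glasses_case, phone_stand, key_ring from where it was at the start of the episode below 0.02 m); the robot touches nothing.
It fails at once if the pointer goes more than 20 deg past the green stud ((horizontal distance between green_stud and place3 below 0.01 m and value of joint dial above 1.921 rad) or (horizontal distance between green_stud and place4 below 0.01 m and value of joint dial above 2.444 rad) or (horizontal distance between green_stud and place5 below 0.01 m and value of joint dial above 2.968 rad) or (horizontal distance between green_stud and place6 below 0.01 m and value of joint dial above 3.492 rad)).
It fails at once if the blue button is pressed (3 mm) while the pointer is not at the green stud (value of joint set_button above 0.003 m and horizontal distance between pointer_aim and green_stud above 0.012 m).
It fails at once if the timer's parts are pinched or pressed with more than 35 N (contact force between the fingers and timer above 35 N).
It fails at once if something else on the sill is lifted or moved 20 mm or more (distance of any of mug, spring_clip, glasses_case, phone_stand, key_ring from where it was at the start of the episode above 0.02 m).
It also fails if it takes over 64 s, if anything falls off the work surface, if the arm or the gripper's body presses on something with over 40 N, if the wrist force passes 120 N, or if a joint passes its speed limit or range.

## Robot

A 6-joint arm with a two-finger parallel gripper is mounted at the origin on the work surface. World frame = base frame: x ahead of the robot, y to its left, z up, the work surface at z = 0. Lengths are in m, angles in degrees, forces in N, time in s.
With the tool pointing down it reaches from about 0.3 to 0.875 m from the base axis. Payload 4.2 kg.
Tool frame: the origin (TCP) lies between the finger pads; the fingertips stand 22 mm ahead of it and the grasp point (between the pads) lies 3 mm ahead of it; z points along the fingers, y is the line along which they close (so a half turn about z gives the same grasp; the last joint's range is limited). The gripper opens to 85 mm and grips with 20 to 120 N. Pads are 22 mm wide; open, the fingers measure 114 mm over their backs; the gripper's body (76 mm by 85 mm) begins 54 mm behind the grasp point. The pads swing forward as they close: fully open they stand 13 mm farther back than shut.
Start: joints at [-71.677, 18.312, 89.639, -0, 72.044, -1.146], TCP at [0.192, -0.542, 0.253] pointing down, gripper open.
Joint ranges: [-177.97, 177.97], [-48.28, 115.42], [12.27, 149.76], [-77.06, 257.06], [2.81, 150.46], [-146.56, 146.56]. Speed limits (degrees/s): [147.25, 147.25, 180, 180, 180, 180].

## Interface

Orientations are given as [roll, pitch, yaw] about the fixed x, y, z axes, in that order (R = Rz(yaw) Ry(pitch) Rx(roll)).
In Python, from bench import manip, cams gives the robot as it stands. The module is installed in compiled form; this text tells all that it offers.
- The arm moves only by the tool play_rows, never from a script. Its argument "commands" is a list that holds one entry, the list of rows, each a list of 5 numbers: the shift along the tool's x, y, z in m, then the turn about the tool's z in rad, then the opening, from 0 (shut) to 1 (fully open). A call has 1 to 12 rows; each row shifts and turns the commanded pose from where the row before left it, along the tool's axes as they then stand; what a row does not reach is not made up. A row lasts 1/10 s, in which the tool goes at most 50 mm and 8.59 degrees, less where a joint would pass 70% of its speed; a pose out of reach is approached as far as the arm can. A call is refused whole if a number of a shift passes 0.05 or a number of a turn 0.15, either way. A call with a gripper value outside its range is refused whole. The fingers move at their own pace and stop on an object; "squeeze" is the grip in N (left out, the last holds). Time passes only in rows, so rows that do not move let the fingers close. It gives the time, the measured TCP pose, the force, the opening and the grip force at its end, in the units of the state.
- manip.observe(): the state, without advancing time (a new reading comes with each control period).
- cams.grab_frame(name): name is "scene" or "top" or "wrist"; returns a dict with "color" (384x512x3 uint8, red, green, blue), "fx", "fy", "cx", "cy" (pixels), "k1" (the pictures are not rectified: a ray, as slopes to the right and down, at radius r is drawn at 1 + k1 r^2 times it, then the intrinsics apply), "R" (3x3) and "t" (3): a world point X has camera coordinates R X + t. Camera axes: x right, y down, z forward; pixel columns grow to the right and rows downward; lengths in m; the calibration is good to about 2 mm. A picture is of the moment at which its call begins. There is no depth.
- manip.sign_off(): hands the job in; it is judged then, once.
The state is a dict: "t": time; "qpos": joint angles; "joint_vel": joint speeds; "tau": joint torques, N m; "eef_pos": TCP position; "tool_rot": TCP orientation; "force": force on the tool from outside, world axes, zero at the start; "torque": the same for the moment, N m; "width": finger opening in m; "finger_force": force on a finger pad.
Only numpy, scipy, OpenCV 4.12 (cv2) and the standard library are available. Lean on these libraries where they do the work, as an engineer would, in place of code of your own. Each camera call takes 0.05 s, during which the arm holds its last target. There are 200 camera calls.

## Working session

There is one attempt and no reset: what is moved stays moved. The work goes in short steps, Python scripts to look and compute and a tool call to move; the robot and the scene stay as the last step left them, time stands still between calls to the robot, and variables do not carry over. Pictures are saved under pics/ and viewed, at most 10 in all, crops included, and the job is handed in when it is done.

Besides the shell and the picture viewer there is one more tool, called after ">>>" by a JSON object that holds its "method" and its "body", one argument or row to a line. play_rows: Moves the arm, as the interface text tells. Its arguments: {"type":"object","properties":{"commands":{"type":"array","items":{"type":"array","items":{"type":"array","items":{"type":"number"}}}},"squeeze":{"type":"number"}},"required":["commands"]}

```bash
mkdir -p pics && cat > h.py <<'E'
import numpy as np, cv2
from bench import manip, cams
def ray(f,u,v):
    x=np.array([(u-f["cx"])/f["fx"],(v-f["cy"])/f["fy"]]);s=x.copy()
    for _ in range(20): s=x/(1+f["k1"]*(s@s))
    R=np.array(f["R"]);return -R.T@np.array(f["t"]),R.T@np.array([s[0],s[1],1])
def at(f,u,v,z):
    c,d=ray(f,u,v);return c+d*(z-c[2])/d[2]
def proj(f,X):
    p=np.array(f["R"])@np.array(X)+np.array(f["t"]);s=p[:2]/p[2];s=s*(1+f["k1"]*(s@s))
    return np.array([s[0]*f["fx"]+f["cx"],s[1]*f["fy"]+f["cy"]])
def save(f,n): cv2.imwrite(f"pics/{n}.png",f["color"][:,:,::-1])
E
python3 - <<'E'
from h import *
import pickle
o=manip.observe();print(o["t"],o["eef_pos"],o["tool_rot"],o["width"],o["force"])
F={n:cams.grab_frame(n) for n in("top","scene")}
pickle.dump(F,open("f.pkl","wb"))
im=F["top"]["color"][:,:,::-1]
cv2.imwrite("pics/top.png",cv2.resize(im,(768,576)))
cv2.imwrite("pics/scene.png",cv2.resize(F["scene"]["color"][:,:,::-1],(768,576)))
E
```

```text
0.0 [ 0.19151362 -0.54170066  0.25249152] [-1.79898407e+02 -2.02540850e-03  1.94677724e+01] 0.08559327079494468 [-0.41111449  0.68616199 -0.39239218]
```

View pics/top.png

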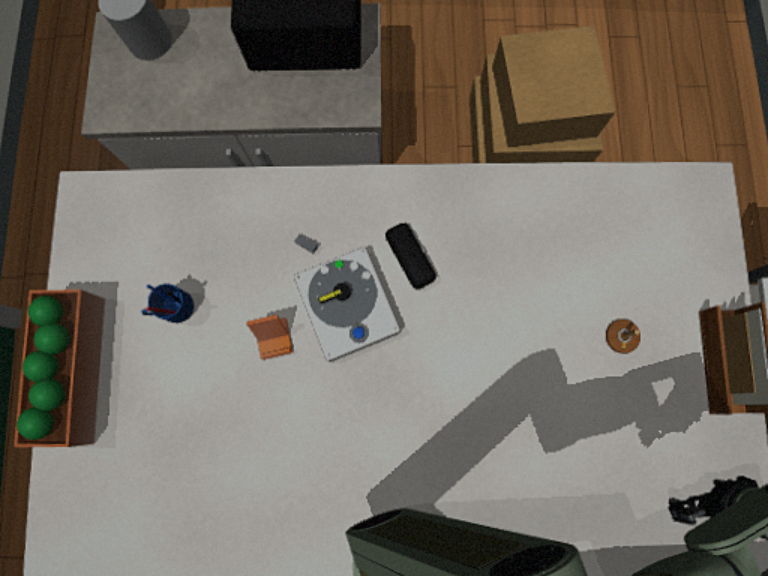

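View pics/scene.png

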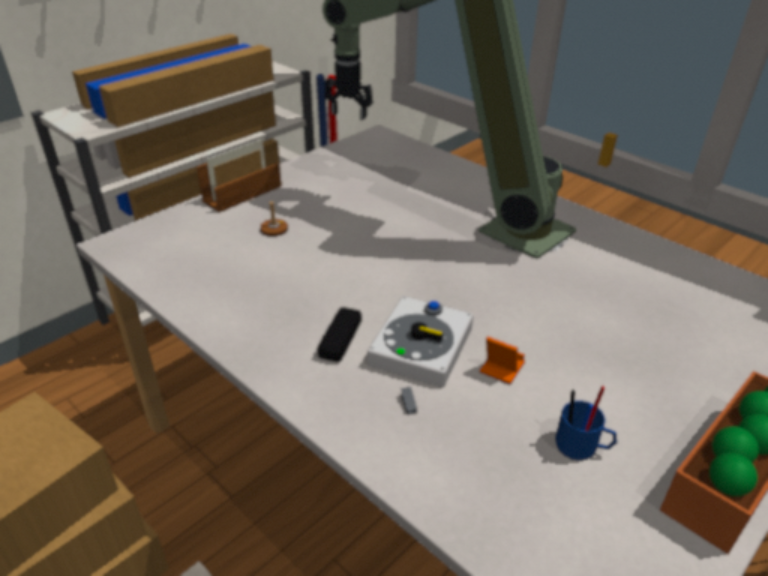

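The top view shows the timer's dial at about (343,292) in the 768-wide picture, the button at (359,333) and the green stud at (338,265). The pointer points left, to about (320,298). Next I enlarge the dial.

```bash
python3 - <<'E'
from h import *
import pickle
F=pickle.load(open("f.pkl","rb"));f=F["top"]
c=f["color"][155:250,185:285,::-1]
cv2.imwrite("pics/crop.png",cv2.resize(c,None,fx=6,fy=6,interpolation=cv2.INTER_CUBIC))
s=f["color"][180:265,235:325]
h=cv2.cvtColor(f["color"],cv2.COLOR_RGB2HSV).astype(int)
def cen(f,h,lo,hi,box):
    u0,v0,u1,v1=box
    m=((h>=lo)&(h<=hi)).all(2);m2=np.zeros_like(m);m2[v0:v1,u0:u1]=m[v0:v1,u0:u1]
    y,x=np.nonzero(m2);return x.mean(),y.mean(),len(x)
for n,box in(("top",(195,160,270,245)),("scene",(240,190,320,260))):
    f=F[n];h=cv2.cvtColor(f["color"],cv2.COLOR_RGB2HSV).astype(int)
    for nm,lo,hi,z in(("green",(45,120,80),(75,255,255),.056),("blue",(100,120,60),(125,255,255),.072),("yellow",(22,130,80),(33,255,255),.077)):
        u,v,k=cen(f,h,lo,hi,box);print(n,nm,round(u,1),round(v,1),k,at(f,u,v,z).round(4))
print(-np.array(F["top"]["R"]).T@F["top"]["t"])
E
```

```text
top green 225.5 175.8 23 [0.6819 0.1319 0.056 ]
top blue 238.5 221.4 48 [0.5221 0.0864 0.072 ]
top yellow 219.4 196.6 41 [0.6056 0.1498 0.077 ]
scene green 266.6 233.7 22 [0.6817 0.1325 0.056 ]
scene blue 288.7 203.2 30 [0.5262 0.0918 0.072 ]
scene yellow 286.5 219.8 46 [0.6035 0.148  0.077 ]
[0.36266212 0.00356403 1.34327631]
```

View pics/crop.png

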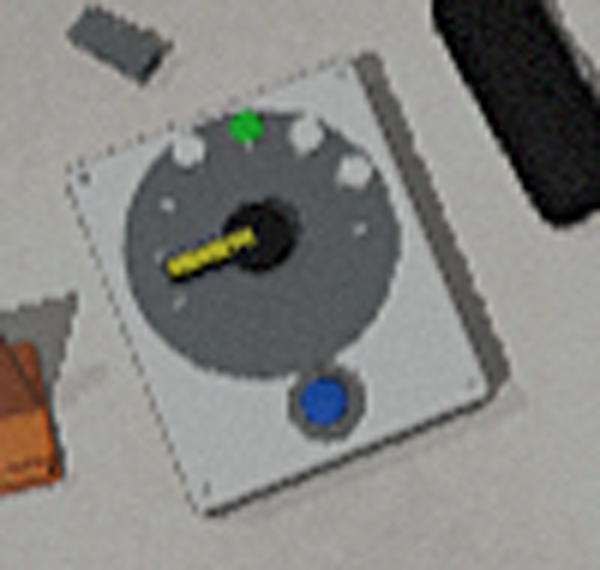

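```bash
python3 - <<'E'
from h import *
import pickle
f=pickle.load(open("f.pkl","rb"))["top"]
g=lambda u,v,z: at(f,185+(u+.5)/6-.5,155+(v+.5)/6-.5,z)
from scipy.optimize import least_squares
a=lambda k:np.radians(105-30*k)
obs=[(189,149,.056,3,.068),(247,126,.056,4,.068),(306,133,.056,5,.068),(353,171,.056,6,.068)]
P=[];Q=[]
for u,v,z,k,r in obs: P.append(g(u,v,z)[:2]);Q.append(r*np.array([np.cos(a(k)),np.sin(a(k))]))
P.append(g(323,401,.072)[:2]);Q.append(np.array([-.1,0]))
P.append(g(262,245,.053)[:2]);Q.append(np.zeros(2))
P=np.array(P);Q=np.array(Q)
R=lambda t:np.array([[np.cos(t),-np.sin(t)],[np.sin(t),np.cos(t)]])
s=least_squares(lambda p:(Q@R(p[2]).T+p[:2]-P).ravel(),[.61,.12,0]);
p=s.x;print(p[:2],np.degrees(p[2]),s.fun.reshape(-1,2).round(4))
pa=g(252,237,.077)[:2];pe=g(171,269,.077)[:2]
print(pa,pe)
d=pe-p[:2];th=np.degrees(np.arctan2(d[1],d[0])-p[2]);print("ptr ang",th,"dial",105-th,np.linalg.norm(d))
for k in range(8):
    b=a(k)+p[2];print(k,(p[:2]+.068*np.array([np.cos(b),np.sin(b)])).round(4),np.degrees(b).round(1))
print("button",p[:2]+R(p[2])@[-.1,0])
E
```

```text
[0.61488612 0.12364368] 21.835234642537923 [[-0.0003  0.0003]
 [-0.0002  0.0006]
 [-0.0006 -0.0005]
 [ 0.0002 -0.0014]
 [-0.0001 -0.0002]
 [ 0.001   0.0012]]
[0.61379187 0.1258501 ] [0.59627175 0.17082475]
ptr ang 89.69550248884349 dial 15.304497511156512 0.05072028819830558
0 [0.5741 0.1781] 126.8
1 [0.6068 0.1912] 96.8
2 [0.6416 0.1862] 66.8
3 [0.6693 0.1644] 36.8
4 [0.6824 0.1317] 6.8
5 [0.6774 0.0969] -23.2
6 [0.6557 0.0692] -53.2
7 [0.623  0.0561] -83.2
button [0.52206039 0.08644981]
```

>>> {"method": "play_rows", "body": {
  "commands": [
    [[0.036, -0.032, 0, 0, 0], [0.036, -0.032, 0, 0, 0], [0.036, -0.032, 0, 0, 0], [0.036, -0.032, 0, 0, 0], [0.036, -0.032, 0, 0, 0], [0.036, -0.032, 0, 0, 0], [0.036, -0.032, 0, 0, 0], [0.036, -0.032, 0, 0, 0], [0.036, -0.032, 0, 0, 0], [0.036, -0.032, 0, 0, 0], [0.036, -0.032, 0, 0, 0], [0.036, -0.032, 0, 0, 0]]
  ],
  "squeeze": 20
}}

```text
t: 1.3
eef_pos: [0.4713, -0.0341, 0.2531]
tool_rot: [180.0, 0.0, 19.5]
force: [0.5, 0.1, 0.4]
width: 0.0002
finger_force: 0.0
```

>>> {"method": "play_rows", "body": {
  "commands": [
    [[0.0375, -0.034, 0, 0, 0], [0.0375, -0.034, 0, 0, 0], [0.0375, -0.034, 0, 0, 0], [0.0375, -0.034, 0, 0, 0], [0, 0, 0, 0, 0], [0, 0, 0, 0, 0]]
  ]
}}

```text
t: 1.9
eef_pos: [0.5656, 0.1406, 0.2522]
tool_rot: [180.0, 0.1, 19.6]
force: [0.6, -0.4, -0.5]
width: -0.0001
finger_force: 0.0
```

>>> {"method": "play_rows", "body": {
  "commands": [
    [[0, 0, 0, -0.146, 0], [0, 0, 0, -0.146, 0], [0, 0, 0, -0.146, 0], [0, 0, 0, -0.146, 0], [0, 0, 0, -0.146, 0], [0, 0, 0, -0.146, 0], [0, 0, 0, -0.146, 0], [0, 0, 0, -0.146, 0], [0, 0, 0, -0.146, 0], [0, 0, 0, -0.146, 0], [0, 0, 0, -0.146, 0], [0, 0, 0, 0, 0]]
  ]
}}

```text
t: 3.1
eef_pos: [0.5651, 0.1382, 0.2534]
tool_rot: [-180.0, 0.0, 111.4]
force: [0.3, 0.2, 0.6]
width: 0.0002
finger_force: 0.0
```

>>> {"method": "play_rows", "body": {
  "commands": [
    [[0.008, 0, 0.035, 0, 0], [0, 0, 0.035, 0, 0], [0, 0, 0.035, 0, 0], [0, 0, 0.035, 0, 0], [0, 0, 0, 0, 0], [0, 0, 0, 0, 0]]
  ]
}}

```text
t: 3.7
eef_pos: [0.563, 0.1467, 0.1138]
tool_rot: [-180.0, 0.0, 111.3]
force: [0.8, -0.4, 0.1]
width: -0.0001
finger_force: 0.0
```

```bash
python3 - <<'E'
from h import *
o=manip.observe();print(o["eef_pos"],o["tool_rot"],o["force"])
f=cams.grab_frame("wrist");g=cams.grab_frame("scene")
c=cv2.resize(g["color"][150:270,220:350,::-1],None,fx=4,fy=4,interpolation=cv2.INTER_CUBIC)
cv2.imwrite("pics/a.png",np.vstack([cv2.resize(c,(390,288)),cv2.resize(f["color"][:,:,::-1],(390,292))]))
p=np.array(o["eef_pos"]);print(proj(f,p+[0,0,-.022]))
E
```

```text
[0.56296217 0.1466625  0.1137601 ] [-1.79970690e+02  9.53284597e-03  1.11337047e+02] [ 0.76957392 -0.37308794  0.10136995]
[253.88681931 247.41940156]
```

View pics/a.png

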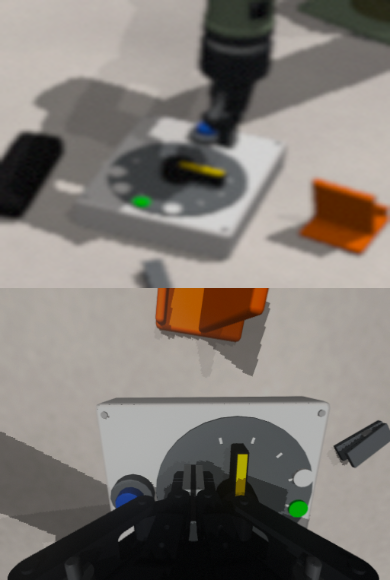

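The wrist view shows the shut fingertips at (195,490), left of the pointer at (240,470), parallel to it and clear of it and of the button. Now I go down.

>>> {"method": "play_rows", "body": {
  "commands": [
    [[0, 0, 0.007, 0, 0], [0, 0, 0.007, 0, 0], [0, 0, 0.007, 0, 0], [0, 0, 0.006, 0, 0], [0, 0, 0, 0, 0], [0, 0, 0, 0, 0]]
  ]
}}

```text
t: 4.4
eef_pos: [0.5629, 0.1474, 0.086]
tool_rot: [-180.0, 0.0, 111.5]
force: [-0.6, -0.6, -0.2]
width: 0.0001
finger_force: 0.0
```

>>> {"method": "play_rows", "body": {
  "commands": [
    [[0, 0.004, 0, 0, 0], [0, 0.004, 0, 0, 0], [0, 0.004, 0, 0, 0], [0, 0.004, 0, 0, 0], [0, 0, 0, 0, 0]]
  ]
}}

```text
t: 4.9
eef_pos: [0.5786, 0.1535, 0.0864]
tool_rot: [180.0, 0.0, 111.5]
force: [-0.1, -0.5, -0.4]
width: 0.0001
finger_force: 0.0
```

>>> {"method": "play_rows", "body": {
  "commands": [
    [[0.001, 0.002, 0, 0.05, 0], [0.001, 0.002, 0, 0.05, 0], [0.001, 0.002, 0, 0.05, 0], [0.001, 0.002, 0, 0.05, 0], [0.001, 0.002, 0, 0.05, 0], [0.001, 0.002, 0, 0.05, 0], [0.001, 0.002, 0, 0.05, 0], [0.001, 0.002, 0, 0.05, 0], [0.001, 0.002, 0, 0.05, 0], [0.001, 0.002, 0, 0.05, 0], [0, 0, 0, 0, 0]]
  ]
}}

```text
t: 6.0
eef_pos: [0.5957, 0.1662, 0.0862]
tool_rot: [-180.0, 0.0, 82.8]
force: [-1.2, 0.6, -0.3]
width: 0.0001
finger_force: 0.4
```

```bash
cat >> h.py <<'E'
def rel():
    o=manip.observe();p=np.array(o["eef_pos"])[:2]-[.6149,.1236];t=np.radians(o["tool_rot"][2])
    print("t",o["t"],"yaw",o["tool_rot"][2],"radial",p@[np.cos(t),np.sin(t)],"w",p@[-np.sin(t),np.cos(t)],"z",o["eef_pos"][2],o["force"])
E
python3 - <<'E'
from h import *
rel()
f=cams.grab_frame("wrist");cv2.imwrite("pics/b.png",f["color"][:,:,::-1])
E
```

```text
t 6.0 yaw 82.84719088879102 radial 0.039866451347374855 w 0.024349794746080424 z 0.08620604086929613 [-1.1650096   0.63544192 -0.30594348]
```

View pics/b.png

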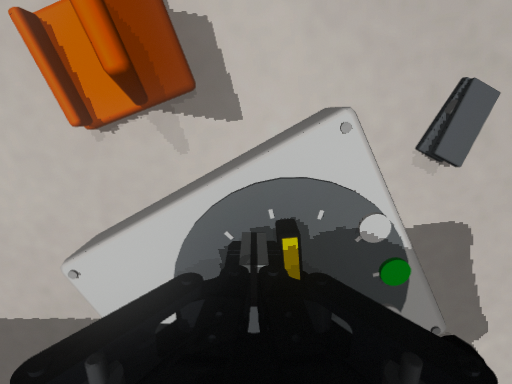

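The wrist view shows the finger at (255,260) beside the pointer at (288,250), which has moved past tick 1 at (270,213). The green stud is at (395,272). I continue along the arc.

>>> {"method": "play_rows", "body": {
  "commands": [
    [[0.0011, 0.002, 0, 0.05, 0], [0.0011, 0.002, 0, 0.05, 0], [0.0011, 0.002, 0, 0.05, 0], [0.0011, 0.002, 0, 0.05, 0], [0.0011, 0.002, 0, 0.05, 0], [0.0011, 0.002, 0, 0.05, 0], [0.0011, 0.002, 0, 0.05, 0], [0.0011, 0.002, 0, 0.05, 0], [0.0011, 0.002, 0, 0.05, 0], [0.0011, 0.002, 0, 0.05, 0], [0.0011, 0.002, 0, 0.05, 0], [0.0011, 0.002, 0, 0.05, 0]]
  ]
}}

```text
t: 7.25
eef_pos: [0.6227, 0.1688, 0.0863]
tool_rot: [-180.0, 0.0, 48.4]
force: [-0.8, 1.0, 1.1]
width: 0.0005
finger_force: 0.4
```

>>> {"method": "play_rows", "body": {
  "commands": [
    [[0.0011, 0.002, 0, 0.05, 0], [0.0011, 0.002, 0, 0.05, 0], [0.0011, 0.002, 0, 0.05, 0], [0.0011, 0.002, 0, 0.05, 0], [0, 0, 0, 0, 0]]
  ]
}}

```text
t: 7.75
eef_pos: [0.6318, 0.1658, 0.0863]
tool_rot: [180.0, -0.0, 37.0]
force: [0.6, 0.9, 0.5]
width: -0.0003
finger_force: 0.0
```

```bash
python3 - <<'E'
from h import *
rel()
f=cams.grab_frame("wrist");cv2.imwrite("pics/c.png",f["color"][:,:,::-1])
E
```

```text
t 7.75 yaw 37.04485101366671 radial 0.038922885644248145 w 0.02351875759787657 z 0.08627970512415999 [0.55357837 0.86505008 0.49865756]
```

View pics/c.png

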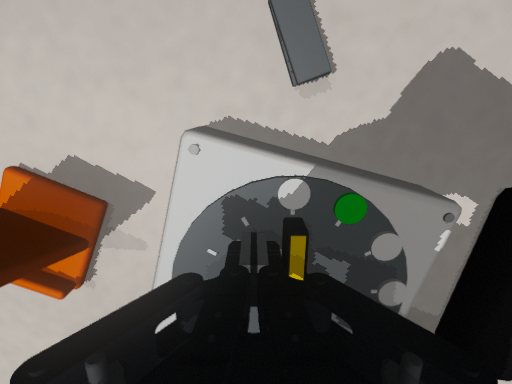

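The pointer is at the first white stud, place 3, at (294,193). The green stud at (350,208) is the next click.

>>> {"method": "play_rows", "body": {
  "commands": [
    [[0.0011, 0.002, 0, 0.05, 0], [0.0011, 0.002, 0, 0.05, 0], [0.0011, 0.002, 0, 0.05, 0], [0.0011, 0.002, 0, 0.05, 0], [0.0011, 0.002, 0, 0.05, 0], [0.0011, 0.002, 0, 0.05, 0], [0.0011, 0.002, 0, 0.05, 0], [0, 0, 0, 0, 0], [0, 0, 0, 0, 0]]
  ]
}}

```text
t: 8.7
eef_pos: [0.6447, 0.1574, 0.0862]
tool_rot: [180.0, 0.0, 17.1]
force: [-0.9, -0.0, 0.2]
width: -0.0001
finger_force: 0.0
```

```bash
python3 - <<'E'
from h import *
rel()
f=cams.grab_frame("wrist");cv2.imwrite("pics/d.png",f["color"][:,:,::-1])
E
```

```text
t 8.7 yaw 17.05372923733156 radial 0.03844448019773233 w 0.023603639381716703 z 0.08624531585495669 [-0.86299479 -0.01496878  0.20896   ]
```

View pics/d.png

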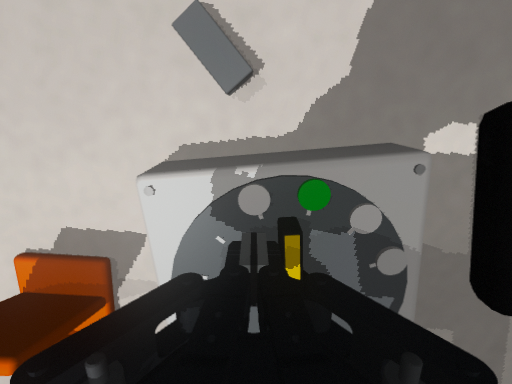

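The pointer tip at (289,222) is still about halfway between place 3 at (254,200) and the green stud at (314,195). I nudge it slightly.

>>> {"method": "play_rows", "body": {
  "commands": [
    [[0.0005, 0.001, 0, 0.025, 0], [0.0005, 0.001, 0, 0.025, 0], [0.0005, 0.001, 0, 0.025, 0], [0, 0, 0, 0, 0], [0, 0, 0, 0, 0]]
  ]
}}

```text
t: 9.25
eef_pos: [0.6471, 0.1549, 0.0863]
tool_rot: [180.0, 0.0, 12.7]
force: [-0.2, 0.1, 0.2]
width: -0.0004
finger_force: 0.0
```

```bash
python3 - <<'E'
from h import *
rel()
f=cams.grab_frame("wrist");cv2.imwrite("pics/e.png",f["color"][100:330,100:450,::-1])
E
```

```text
t 9.25 yaw 12.652500582424587 radial 0.03830953583662628 w 0.02349087207235275 z 0.08625415473314164 [-0.2328882   0.14269416  0.194959  ]
```

View pics/e.png

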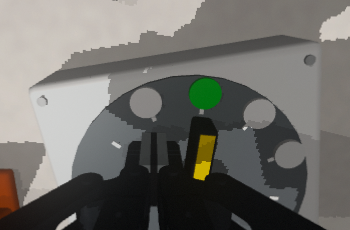

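The pointer has snapped clear of the finger and points at the green stud at (205,93) in the crop. Now I back off, lift, and go over the button.

>>> {"method": "play_rows", "body": {
  "commands": [
    [[0, -0.006, 0, 0, 0], [0, 0, -0.03, 0, 0], [0, 0, -0.03, 0, 0], [-0.034, 0.0115, 0, 0, 0], [-0.034, 0.0115, 0, 0, 0], [-0.034, 0.0115, 0, 0, 0], [-0.035, 0.011, 0, 0, 0], [0, 0, 0, 0, 0], [0, 0, 0, 0, 0]]
  ]
}}

```text
t: 10.2
eef_pos: [0.522, 0.0865, 0.1468]
tool_rot: [-180.0, -0.1, 12.6]
force: [0.1, -0.4, -0.0]
width: -0.0001
finger_force: 0.0
```

```bash
python3 - <<'E'
from h import *
o=manip.observe();d=np.array([.5221,.0864])-o["eef_pos"][:2];t=np.radians(o["tool_rot"][2])
print(o["eef_pos"],o["tool_rot"],"tool dx,dy",d@[np.cos(t),np.sin(t)],d@[np.sin(t),-np.cos(t)])
E
```

```text
[0.52204466 0.08653804 0.14683219] [-1.79998805e+02 -7.96353945e-02  1.26257471e+01] tool dx,dy 2.3825872232813e-05 0.0001467959269355498
```

>>> {"method": "play_rows", "body": {
  "commands": [
    [[0, 0, 0.025, 0, 0], [0, 0, 0.025, 0, 0], [0, 0, 0, 0, 0], [0, 0, 0.002, 0, 0], [0, 0, 0.002, 0, 0], [0, 0, 0.002, 0, 0], [0, 0, 0, 0, 0]]
  ]
}}

```text
t: 10.9
eef_pos: [0.5233, 0.0869, 0.0913]
tool_rot: [-180.0, -0.2, 12.6]
force: [1.5, 2.1, 3.5]
width: -0.0001
finger_force: 1.5
```

>>> {"method": "play_rows", "body": {
  "commands": [
    [[0, 0, 0.001, 0, 0], [0, 0, 0.001, 0, 0], [0, 0, 0, 0, 0]]
  ]
}}

```text
t: 11.2
eef_pos: [0.5231, 0.0867, 0.0889]
tool_rot: [180.0, -0.2, 12.6]
force: [1.6, 2.6, 4.7]
width: 0.0
finger_force: 2.1
```

>>> {"method": "play_rows", "body": {
  "commands": [
    [[0, 0, 0.0007, 0, 0], [0, 0, 0.0007, 0, 0], [0, 0, 0, 0, 0]]
  ]
}}

```text
t: 11.5
eef_pos: [0.5231, 0.0867, 0.088]
tool_rot: [180.0, -0.2, 12.6]
force: [2.7, 3.6, 9.0]
width: 0.0001
finger_force: 4.7
```

The force rose past the 5 N spring force, so the button is at its stop. I hold, then release.

>>> {"method": "play_rows", "body": {
  "commands": [
    [[0, 0, 0.0003, 0, 0], [0, 0, 0, 0, 0], [0, 0, 0, 0, 0], [0, 0, -0.005, 0, 0], [0, 0, -0.02, 0, 0], [0, 0, -0.04, 0, 0], [0, 0, -0.04, 0, 0], [0, 0, 0, 0, 0], [0, 0, 0, 0, 0], [0, 0, 0, 0, 0]]
  ]
}}

```text
t: 12.5
eef_pos: [0.5203, 0.0859, 0.1897]
tool_rot: [180.0, 0.3, 12.6]
force: [0.7, 0.1, -0.5]
width: 0.0004
finger_force: 0.0
```

```bash
python3 - <<'E'
from h import *
o=manip.observe();print(o["eef_pos"],o["force"])
f=cams.grab_frame("scene");g=cams.grab_frame("wrist")
c=cv2.resize(f["color"][180:270,230:350,::-1],(480,360),interpolation=cv2.INTER_CUBIC)
cv2.imwrite("pics/f.png",np.vstack([c[:290],cv2.resize(g["color"][:,:,::-1],(480,360))[:300]]))
E
```

```text
[0.520347   0.08594471 0.18968222] [ 0.69707647  0.10686393 -0.49029948]
```

View pics/f.png

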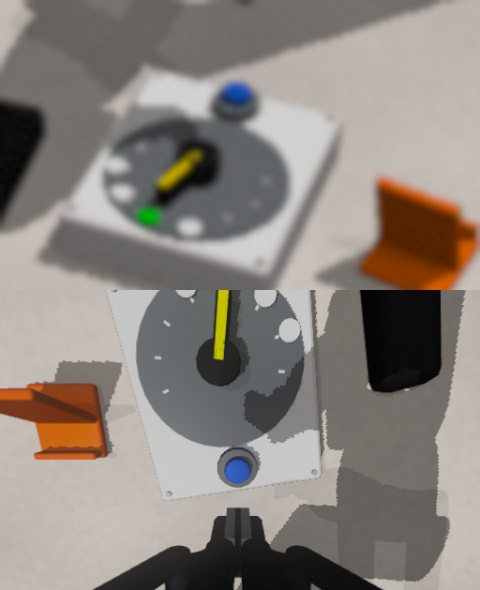

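The pointer aims at the green stud at (150,215), the blue button at (236,95) is up, and the other things visible stand where they were. I hand in.

```bash
python3 -c "
from bench import manip
print(manip.sign_off())"
```

```text
the job is handed in; nothing more can be done
None
```

I pushed the pointer click by click to the green stud (click position 4), pressed the blue button to its stop at about 9 N and let it come up, and handed the job in at about 12.6 s; sign-off returned no verdict, but the last picture shows the pointer at the stud, the button up and the arm clear.

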